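Open the damp chest and put the unfired cup away

TASK

Lift the lid of the plywood damp chest by its front lip until the struts hold it wide open on their own, then stand the plain terracotta cup upright on the plaster slab inside. The cup is unfired clay and cracks if it is knocked over, dropped or pressed down hard, so set it down gently; leave the lid open and do not disturb the other pots.

Things in the scene. Friction and masses are not known exactly. Their poses are not given: they have to be found in the camera images.
- chest: Damp chest: open plywood box fixed to the table, 200 mm deep (x), 280 mm wide (y), 125 mm high, walls 10 mm. Origin: centre of its underside, on the table; x points from the front (the lip side, which faces about to the robot's right) to the hinge side, y along the hinge, z up. The lid is hinged along the top of the rear wall. A gas strut outside each side wall reaches to 160 mm from the middle.
- lid (a joint): Lid angle in rad: 0 shut, growing as it opens up and away, stop at 1.5. Hinge line along y at x = +100, z = 125.5 mm in the chest's frame. Plywood, 12 mm thick, 0.56 to 0.96 kg. Below a balance angle (0.35 to 1.0, it varies with the weight) it sinks shut; beyond it the two damped struts carry it to the stop by themselves and hold it. At the lip 1.5 to 4.5 N up starts it moving.
- lid_lip (a point): Middle of the underside of the aluminium lip on the lid's front edge, moving with the lid; when shut at x = -115, z = 125.5 mm in the chest's frame. The lip is a flat tongue 140 mm wide (y), 8 mm thick, its front edge 26 mm in front of the front wall, level with the panel's underside. Below it is free space down to the table, for shut fingers tilted forward. No handle on top.
- mouth (a point): Centre of the chest's open top, level with the rim, 125 mm above the table. Inside, a level white plaster slab 172 x 252 mm covers the floor on hidden pegs: its top lies anywhere from 18 to 46 mm above the table (79 to 107 mm below this point). That height is not measured: feel for it or see it.
- cup_mid (a point): Centre (half-way up, on the axis) of the plain terracotta-coloured open cup: 75 mm high, 60 mm across at the rim, a little narrower at the foot, wall 5 mm, 0.14 to 0.28 kg; z up along its axis. It stands on a black board 4 mm thick with a near-black tumbler (85 mm high) and a capped green jar (75 mm high), in any of three places 110 to 150 mm apart.
- tumbler: Bystander: near-black tumbler on the board, 68 mm across, 85 mm high; origin at the centre of its underside.
- glaze_jar: Bystander: green glass jar with a white cap on the board, 60 mm across, 75 mm high; origin at the centre of its underside.
- bowl: Bystander: black bowl, 120 mm across, 55 mm high; origin at the centre of its underside.
- brush_pot: Bystander: blue pot with upright brushes, 84 mm across, 210 mm high with brushes; origin at the centre of its underside.
- mug: Bystander: red mug, 80 mm across, 85 mm high; origin at the centre of its underside.
Mind the look-alikes: they are no part of the job. Several things look just like the part that bears cup_mid: the one meant starts nearest to the robot's base.

How it is judged:
By the outcome, as a careful person would: the job done as asked, in the order asked, and still so for the second after the job is handed in, with the robot touching nothing.
It also fails if it takes over 64 s, if anything falls off the work surface, if the arm or the gripper's body presses on something with over 40 N, if the wrist force passes 120 N, or if a joint passes its speed limit or range.

ROBOT

A 7-joint arm with a two-finger parallel gripper is mounted at the origin on the work surface. World frame = base frame: x ahead of the robot, y to its left, z up, the work surface at z = 0. Lengths are in m, angles in rad, forces in N, time in s.
With the tool pointing down it reaches from about 0.425 to 0.95 m from the base axis. Payload 16.7 kg.
Tool frame: the origin (TCP) lies between the finger pads; the fingertips stand 11 mm ahead of it and the grasp point (between the pads) lies 8 mm behind it; z points along the fingers, y is the line along which they close (so a half turn about z gives the same grasp; the last joint's range is limited). The gripper opens to 94 mm and grips with 3 to 60 N. Pads are 16 mm wide; open, the fingers measure 119 mm over their backs; the gripper's body (75 mm by 177 mm) begins 78 mm behind the grasp point.
Start: joints at [-1.415, 0.426, 0.074, 1.606, -0.034, 1.111, -0.067], TCP at [0.203, 0.644, 0.216] pointing down, gripper open.
Joint ranges: [-2.85, 2.85], [-0.5, 2.14], [-1.23, 1.37], [0.21, 2.46], [-1.02, 4.16], [0.16, 2.05], [-2.73, 2.73]. Speed limits (rad/s): [1.89, 1.89, 2.39, 2.39, 3.01, 3.01, 3.01].

INTERFACE

Orientations are given as a unit quaternion [x, y, z, w].
In Python, from plant import read_state, cams, order, spotter gives the robot as it stands. The module is installed in compiled form; this text tells all that it offers.
- The arm moves only by the shell command python3 -m handwheel 'ROWS' [FORCE]. ROWS is a JSON object of lists of equal length, an entry for each row: "delta_pos": the shift along the tool's x, y, z as a fraction of full scale, a list of three; "rotation": the turn, a rotation vector about the tool's x, y, z as a fraction of full scale, a list of three; "jaw": the finger opening in mm, from 0 to 94. A call has 1 to 12 rows; each row shifts and turns the commanded pose from where the row before left it, along the tool's axes as they then stand; what a row does not reach is not made up. Full scale, the value 1, is 200 mm for a shift and 180 degrees for a turn. A row lasts 1/10 s, in which the tool goes at most 50 mm and 8.59 degrees, less where a joint would pass 70% of its speed; a pose out of reach is approached as far as the arm can. A call with a number of a shift or a turn outside -1 to 1 is refused whole. A call with a gripper value outside its range is refused whole. The fingers move at their own pace and stop on an object; FORCE is the grip in N (left out, the last holds). Time passes only in rows, so rows that do not move let the fingers close. It gives the time, the measured TCP pose, the force, the opening and the grip force at its end, in the units of the state.
- read_state(): the state, without advancing time (a new reading comes with each control period).
- cams.grab_frame(name): name is "side" or "top"; returns (picture, depth): 480x640x3 uint8, blue, green, red; 480x640 float32, m along the optical axis (not along the pixel's ray), 0 where there is no reading.
- cams.camera_info(name): a dict with "camera_matrix" (3x3 intrinsics, pixels), "k1" (the pictures are not rectified: a ray, as slopes to the right and down, at radius r is drawn at 1 + k1 r^2 times it, then the intrinsics apply), "R" (3x3) and "t" (3): a world point X has camera coordinates R X + t. Camera axes: x right, y down, z forward; pixel columns grow to the right and rows downward; lengths in m; the calibration is good to about 2 mm. A picture is of the moment at which its call begins. camera_info takes no time and is no camera call.
- order.finish_job(): hands the job in; it is judged then, once.
Trained networks look in the newest picture that a camera, given by its name, has taken for a name from the list of things; names that differ only in an ending like _2 or _b are one class to them, and where a whole thing is asked for, a point or a joint stands for the part that bears it (a point fixed in the world has none). Each returns a list of dicts, best first, with "confidence" (0 to 1); they miss things now and then, are a little off and sometimes report something else, mostly with a low value. They report only what shows in the picture. A call takes as long as a camera call. They do not tell look-alikes from the thing itself.
- spotter.search_frame(name, camera): "location" ([x, y, z] in m, in the coordinates of the camera as it stood for that picture, good to about 4 mm: the middle of the surface that is visible of it).
- spotter.silhouettes(name, camera): "pixels" (480x640 bool, what is visible of it).
The state is a dict: "time": time; "qpos": joint angles; "qd": joint speeds; "joint_torque": joint torques, N m; "ee_pos": TCP position; "tool_rot": TCP orientation; "force": force on the tool from outside, world axes, zero at the start; "torque": the same for the moment, N m; "grip_width": finger opening in m; "grasp_force": force on a finger pad.
Only numpy, scipy, OpenCV 4.12 (cv2) and the standard library are available. Lean on these libraries where they do the work, as an engineer would, in place of code of your own. Each camera call takes 0.05 s, during which the arm holds its last target. There are 200 camera calls.

## Working session

There is one attempt and no reset: what is moved stays moved. The work goes in short steps, Python scripts to look and compute and a shell command to move; the robot and the scene stay as the last step left them, time stands still between calls to the robot, and variables do not carry over. Pictures are saved under pics/ and viewed, at most 10 in all, crops included, and the job is handed in when it is done.

```bash
mkdir -p pics
cat > h.py <<'E'
import numpy as np, cv2
from plant import read_state, cams, order, spotter
from scipy.spatial.transform import Rotation as Rn
def shot(n,f):
    im,d=cams.grab_frame(n); cv2.imwrite('pics/'+f+'.png',im); np.savez('pics/'+f+'.npz',im=im,d=d); return im,d
def c2w(n,p):
    c=cams.camera_info(n); return (np.array(p)-c['t'])@np.array(c['R'])
def cloud(n,d):
    c=cams.camera_info(n); K=np.array(c['camera_matrix']); h,w=d.shape
    u,v=np.meshgrid(np.arange(w),np.arange(h))
    p=cv2.undistortPoints(np.stack([u,v],-1).reshape(-1,1,2).astype(float),K,np.array([c['k1'],0,0,0,0.])).reshape(h,w,2)
    P=np.concatenate([p*d[...,None],d[...,None]],-1); W=(P-c['t'])@np.array(c['R']); W[d==0]=np.nan; return W
def pix(n,X):
    c=cams.camera_info(n); r=cv2.Rodrigues(np.array(c['R']))[0]
    return cv2.projectPoints(np.array(X,float).reshape(-1,1,3),r,np.array(c['t'],float),np.array(c['camera_matrix']),np.array([c['k1'],0,0,0,0.]))[0].reshape(-1,2)
E
python3 - <<'E'
from h import *
for n in ('side','top'):
    shot(n,n+'0'); c=cams.camera_info(n); print(n,np.round(-np.array(c['R']).T@c['t'],3))
    for k in ('cup_mid','tumbler','glaze_jar','bowl','brush_pot','mug','chest','lid_lip','lid'):
        try:
            print(k,[(np.round(c2w(n,r['location']),3).tolist(),round(r['confidence'],2),np.round(pix(n,c2w(n,r['location'])))[0].tolist()) for r in spotter.search_frame(k,n)])
        except Exception as e: print(k,e)
print(read_state())
E
```

```text
side [ 1.305 -0.686  0.92 ]
cup_mid [([0.741, -0.429, 0.055], 0.81, [232.0, 379.0]), ([0.657, -0.518, 0.053], 0.75, [173.0, 379.0]), ([0.735, -0.102, 0.053], 0.59, [346.0, 297.0]), ([0.595, -0.317, 0.056], 0.55, [235.0, 311.0])]
tumbler [([0.503, -0.229, 0.061], 0.79, [243.0, 271.0])]
glaze_jar [([0.491, -0.38, 0.061], 0.85, [187.0, 299.0])]
bowl [([0.725, -0.275, 0.029], 0.93, [287.0, 342.0])]
brush_pot [([0.633, 0.446, 0.09], 0.84, [454.0, 176.0])]
mug [([0.476, 0.446, 0.068], 0.97, [412.0, 162.0])]
chest [([0.606, 0.146, 0.132], 0.76, [379.0, 202.0])]
lid_lip [([0.581, 0.182, 0.134], 0.89, [381.0, 192.0]), ([0.598, -0.314, 0.057], 0.39, [237.0, 311.0])]
lid [([0.579, 0.185, 0.138], 0.69, [382.0, 190.0])]
top [ 0.391 -0.042  1.308]
cup_mid [([0.74, -0.093, 0.048], 0.98, [339.0, 187.0]), ([0.644, -0.532, 0.048], 0.7, [505.0, 219.0]), ([0.591, -0.319, 0.052], 0.66, [427.0, 240.0]), ([0.742, -0.435, 0.054], 0.56, [467.0, 183.0])]
tumbler [([0.493, -0.236, 0.043], 0.85, [397.0, 279.0])]
glaze_jar [([0.472, -0.361, 0.081], 0.64, [449.0, 284.0])]
bowl [([0.754, -0.291, 0.025], 0.62, [411
[... 288 characters left out ...]
': 1.0, 'qpos': array([-1.4145121 ,  0.42607776,  0.07386365,  1.60602224, -0.03408302,
        1.11080734, -0.06709219]), 'qd': array([ 0.00233445,  0.00062774, -0.00103183,  0.00030536,  0.00156713,
        0.00121784, -0.00101866]), 'joint_torque': array([-1.59538362e-03, -9.35567594e+01,  3.66135523e+00, -4.54553568e+01,
       -4.92540502e-02,  1.30976632e-02,  1.00130817e-04]), 'ee_pos': array([0.20318935, 0.6436378 , 0.21647072]), 'tool_rot': array([ 1.52302112e-01,  9.88333985e-01, -2.71509914e-05, -1.90519961e-05]), 'force': array([ 0.07641549, -0.43827422,  0.40498976]), 'torque': array([-0.06302806, -0.04602616,  0.03284287]), 'grasp_force': 0.0, 'grip_width': 0.09405109480300666}
```

View pics/top0.png

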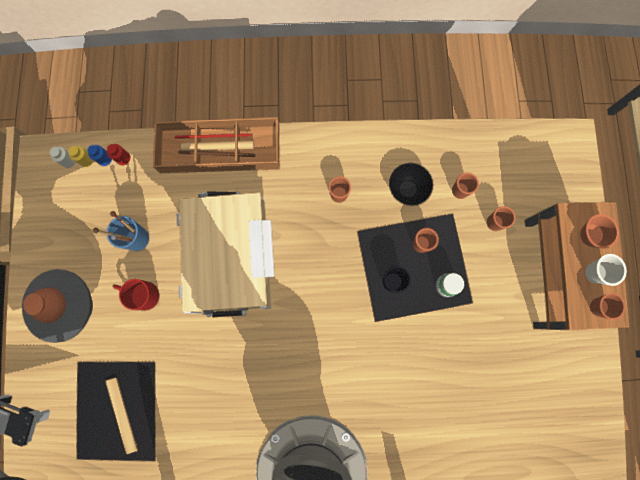

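View pics/side0.png

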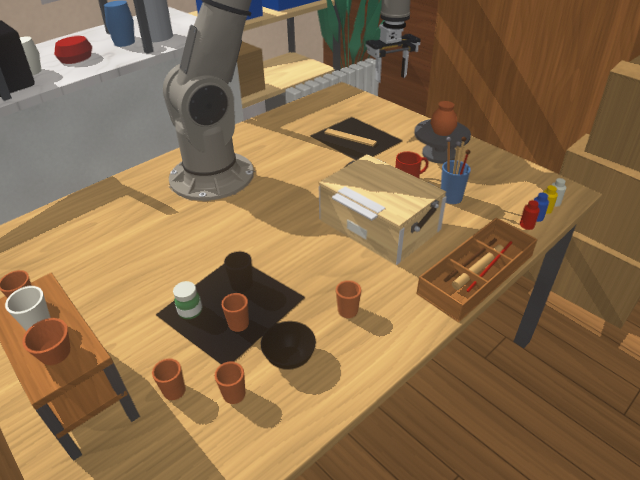

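The top picture shows the chest lid around (223,253) with its pale lip at (261,248) facing the robot's right. These could be taken for the cup, in top-picture pixels: board (427,240), (339,187), (467,183), (502,219), and the shelf pots at (601,231) and (607,306). I choose the one on the board at (427,240): its base distance is 0.67 m and the rest are at least 0.75 m away.

Run:
```python
from h import *
D=np.load('pics/top0.npz'); W=cloud('top',D['d']); S=np.load('pics/side0.npz'); WS=cloud('side',S['d'])
for nm,w in (('top',W),('side',WS)):
    m=(abs(w[...,0]-.56)<.25)&(abs(w[...,1]-.18)<.22)&(w[...,2]>.120)&(w[...,2]<.15)
    P=w[m]; 
    print(nm,m.sum(),np.nanmedian(P[:,2])); 
    r=cv2.minAreaRect(P[:,:2].astype(np.float32)); print(r, np.round(cv2.boxPoints(r),3).tolist())
    im=(D if nm=='top' else S)['im']
    hsv=cv2.cvtColor(im,cv2.COLOR_BGR2HSV); l=m&(hsv[...,1]<50)&(hsv[...,2]>120)
    L=w[l]; r=cv2.minAreaRect(L[:,:2].astype(np.float32)); print('lip',l.sum(),r,np.round(np.median(L,0),3))
    # cup
    m=(np.hypot(w[...,0]-.59,w[...,1]+.32)<.06)&(w[...,2]>.05)&(w[...,2]<.1); P=w[m]
    rim=P[P[:,2]>.072]; print('rim',len(rim),np.median(rim[:,2]),cv2.minEnclosingCircle(rim[:,:2].astype(np.float32)))
    for a,b in ((-.236,.493),(-.37,.48)):
        q=w[(np.hypot(w[...,0]-b,w[...,1]-a)<.06)&(w[...,2]>.06)&(w[...,2]<.11)]; print('oth',len(q),cv2.minEnclosingCircle(q[:,:2].astype(np.float32)))
c=D['im'][190:330,345:485]; s=S['im'][230:420,130:370]
c=cv2.resize(c,(400,400)); s=cv2.resize(s,(400,316)); o=np.zeros((400,800,3),np.uint8); o[:,:400]=c;o[:316,400:]=s
cv2.imwrite('pics/crop.png',o)
```

```text
top 10103 0.1377683946558733
((0.5636275410652161, 0.19541068375110626), (0.3147556483745575, 0.23401132225990295), 2.1875808238983154) [[0.4020000100135803, 0.3059999942779541], [0.41100001335144043, 0.07199999690055847], [0.7250000238418579, 0.08399999886751175], [0.7160000205039978, 0.3179999887943268]]
lip 1340 ((0.5636646151542664, 0.1953701376914978), (0.3090094029903412, 0.23398256301879883), 2.1566967964172363) [0.566 0.107 0.137]
rim 142 0.07886556988769114 ((0.5888397693634033, -0.3120483160018921), 0.030090846121311188)
oth 256 ((0.49012860655784607, -0.22875237464904785), 0.033972952514886856)
oth 369 ((0.47501489520072937, -0.37290889024734497), 0.028041193261742592)
side 5275 0.13592198096056934
((0.5644077062606812, 0.19225174188613892), (0.31730392575263977, 0.2436225861310959), 1.2477980852127075) [[0.40299999713897705, 0.3109999895095825], [0.40799999237060547, 0.06700000166893005], [0.7260000109672546, 0.07400000095367432], [0.7200000286102295, 0.31700000166893005]]
lip 769 ((0.628831684589386, 0.1550360769033432), (0.2984398603439331, 0.12925562262535095), 40.38056564331055) [0.573 0.1   0.135]
rim 205 0.07763010451944152 ((0.5913646221160889, -0.3118460178375244), 0.03254644572734833)
oth 483 ((0.4911319613456726, -0.22988209128379822), 0.035075150430202484)
oth 386 ((0.4747045040130615, -0.3752691149711609), 0.028635088354349136)
```

View pics/crop.png

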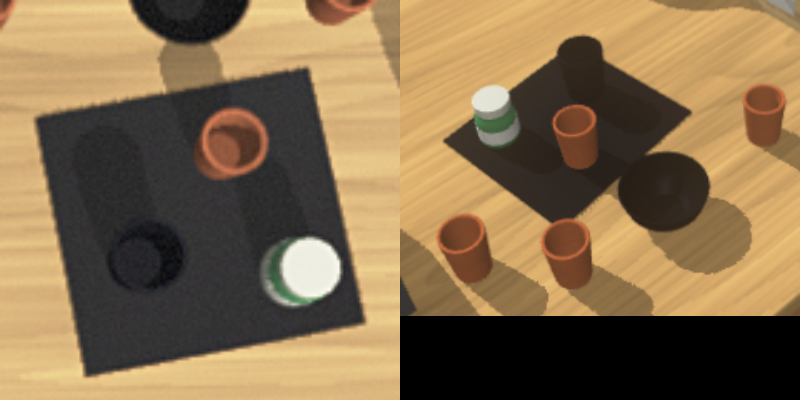

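The crop confirms the plain terracotta cup on the black board, clear of the tumbler and the jar. The chest is well fitted: origin about (0.563, 0.204), and the lip's front edge at y≈0.079. Moving on: up, then round in front of the lip.

```bash
cat >> h.py <<'E'
def go(target,R=None):
    s=read_state(); r=Rn.from_quat(s['tool_rot']); d=r.inv().apply(np.array(target)-s['ee_pos'])
    print('t %.2f'%s['time'],'pos',np.round(s['ee_pos'],4),'F',np.round(s['force'],1),'w',round(s['grip_width'],4))
    print('axes xyz',np.round(r.as_matrix().T,3).tolist(),'q',np.round(s['qpos'],2))
    print('shift frac',np.round(d/.2,3),'mm',round(np.linalg.norm(d)*1e3,1))
    if R is not None:
        v=(r.inv()*Rn.from_matrix(R)).as_rotvec(); print('rot frac',np.round(v/np.pi,4),'deg',np.round(np.degrees(np.linalg.norm(v)),1))
def frame(z,y):
    z=np.array(z,float);z/=np.linalg.norm(z);y=np.array(y,float);y-=z*(y@z);y/=np.linalg.norm(y)
    return np.stack([np.cross(y,z),y,z],1)
E
python3 -m handwheel '{"delta_pos":[[0,0,-0.23],[0,0,-0.23],[0,0,-0.23],[-0.136,-0.126,0],[-0.136,-0.126,0],[-0.136,-0.126,0],[-0.136,-0.126,0],[-0.136,-0.126,0],[-0.136,-0.126,0],[-0.136,-0.126,0],[-0.136,-0.126,0],[-0.136,-0.126,0]],"rotation":[[0,0,0],[0,0,0],[0,0,0],[0,0,0],[0,0,0],[0,0,0],[0,0,0],[0,0,0],[0,0,0],[0,0,0],[0,0,0],[0,0,0]],"jaw":[0,0,0,0,0,0,0,0,0,0,0,0]}' 20
python3 -m handwheel '{"delta_pos":[[-0.136,-0.126,0],[-0.136,-0.126,0],[-0.136,-0.126,0],[-0.136,-0.126,0],[-0.136,-0.126,0],[-0.136,-0.126,0],[-0.136,-0.126,0],[-0.136,-0.126,0],[-0.136,-0.126,0],[-0.136,-0.126,0],[-0.136,-0.126,0],[0,0,0]],"rotation":[[0,0,0],[0,0,0],[0,0,0],[0,0,0],[0,0,0],[0,0,0],[0,0,0],[0,0,0],[0,0,0],[0,0,0],[0,0,0],[0,0,0]],"jaw":[0,0,0,0,0,0,0,0,0,0,0,0]}'
python3 - <<'E'
from h import *
t=np.radians(55)
go([.568,-.03,.30]); go([.568,-.03,.30],frame([0,0,-1],[1,.035,0])); go([.568,-.03,.30],frame([0,0,-1],[-1,-.035,0]))
E
```

```text
time: 2.2
ee_pos: [0.3689, 0.3522, 0.3547]
tool_rot: [0.152, 0.988, 0.0, 0.0]
force: [1.1, 0.1, -0.4]
grip_width: 0.0021
grasp_force: 0.0
time: 3.4
ee_pos: [0.5714, -0.0055, 0.3546]
tool_rot: [0.155, 0.988, -0.001, 0.0]
force: [-0.4, 0.7, 0.7]
grip_width: 0.0004
grasp_force: 0.0
t 3.40 pos [ 0.5714 -0.0055  0.3546] F [-0.4  0.7  0.7] w 0.0004
axes xyz [[-0.952, 0.306, -0.001], [0.306, 0.952, -0.002], [0.001, -0.002, -1.0]] q [-0.65  0.17  0.64  1.69 -0.1   1.31  1.27]
shift frac [-0.021 -0.121  0.273] mm 59.9
t 3.40 pos [ 0.5714 -0.0055  0.3546] F [-0.4  0.7  0.7] w 0.0004
axes xyz [[-0.952, 0.306, -0.001], [0.306, 0.952, -0.002], [0.001, -0.002, -1.0]] q [-0.65  0.17  0.64  1.69 -0.1   1.31  1.27]
shift frac [-0.021 -0.121  0.273] mm 59.9
rot frac [-2.000e-04  6.000e-04  3.897e-01] deg 70.1
t 3.40 pos [ 0.5714 -0.0055  0.3546] F [-0.4  0.7  0.7] w 0.0004
axes xyz [[-0.952, 0.306, -0.001], [0.306, 0.952, -0.002], [0.001, -0.002, -1.0]] q [-0.65  0.17  0.64  1.69 -0.1   1.31  1.27]
shift frac [-0.021 -0.121  0.273] mm 59.9
rot frac [-7.000e-04 -2.000e-04 -6.103e-01] deg 109.9
```

```bash
python3 -m handwheel '{"delta_pos":[[0,0,0],[0,0,0],[0,0,0],[0,0,0],[0,0,0],[0,0,0],[0,0,0],[0,0,0],[0,0,0],[0,0,0],[0,0,0],[0,0,0]],"rotation":[[0,0,-0.047],[0,0,-0.047],[0,0,-0.047],[0,0,-0.047],[0,0,-0.047],[0,0,-0.047],[0,0,-0.047],[0,0,-0.047],[0,0,-0.047],[0,0,-0.047],[0,0,-0.047],[0,0,-0.047]],"jaw":[0,0,0,0,0,0,0,0,0,0,0,0]}'
python3 -m handwheel '{"delta_pos":[[0.16,0,0],[0.16,0,0],[0,0,0],[0,0,0],[0,0,0],[0,0,0],[0,0,0],[0,0,0],[0,0,0],[0,0,0],[0,0,0],[0,0,0]],"rotation":[[0,0,-0.046],[0,0,0],[0,-0.037,0],[0,-0.037,0],[0,-0.037,0],[0,-0.037,0],[0,-0.037,0],[0,-0.037,0],[0,-0.037,0],[0,-0.037,0],[0,-0.037,0],[0,0,0]],"jaw":[0,0,0,0,0,0,0,0,0,0,0,0]}'
python3 - <<'E'
from h import *
t=np.radians(60)
go([.568,.02,.09],frame([0,np.sin(t),-np.cos(t)],[-1,-.035,0]))
E
```

```text
time: 4.6
ee_pos: [0.5704, -0.0007, 0.3476]
tool_rot: [-0.58, 0.815, 0.001, -0.008]
force: [-0.1, -0.9, -0.0]
grip_width: 0.0002
grasp_force: 0.0
time: 5.8
ee_pos: [0.5815, -0.0198, 0.3106]
tool_rot: [-0.557, 0.8, 0.161, 0.155]
force: [-1.1, -1.0, -0.1]
grip_width: 0.0001
grasp_force: 0.0
t 5.80 pos [ 0.5815 -0.0198  0.3106] F [-1.1 -1.  -0.1] w 0.0001
axes xyz [[-0.331, -0.841, -0.428], [-0.941, 0.327, 0.084], [0.069, 0.43, -0.9]] q [ 1.1   0.48 -1.22  1.7   0.01  1.17  2.73]
shift frac [0.326 0.036 1.074] mm 224.5
rot frac [-0.0519 -0.1863 -0.103 ] deg 39.4
```

```bash
python3 -m handwheel '{"delta_pos":[[0,0,-0.05],[0,0,-0.05],[0,0,0],[0,0,0],[0,0,0],[0,0,0],[0,0,0],[0,0,0],[0,0,0],[0,0,0],[0,0,0],[0,0,0]],"rotation":[[0,0.037,0],[0,0.037,0],[0,0.037,0],[0,0.03,0],[0,0,0.045],[0,0,0.045],[0,0,0.045],[0,0,0.045],[0,0,0.045],[0,0,0.045],[0,0,0.045],[0,0,0.045]],"jaw":[0,0,0,0,0,0,0,0,0,0,0,0]}'
python3 - <<'E'
from h import *
go([.568,-.03,.35],frame([0,0,-1],[1,.035,0]))
E
```

```text
time: 7.0
ee_pos: [0.5798, -0.021, 0.3322]
tool_rot: [-0.055, 0.998, 0.013, -0.037]
force: [-0.3, 0.3, 1.1]
grip_width: 0.0004
grasp_force: 0.0
t 7.00 pos [ 0.5798 -0.021   0.3322] F [-0.3  0.3  1.1] w 0.0004
axes xyz [[-0.991, -0.111, 0.072], [-0.109, 0.994, 0.029], [-0.075, 0.021, -0.997]] q [ 0.59  0.34 -0.83  1.58  0.21  1.41  1.41]
shift frac [ 0.07  -0.036 -0.085] mm 23.2
rot frac [-0.0119 -0.0253  0.5238] deg 94.4
```

```bash
python3 -m handwheel '{"delta_pos":[[0,0,-0.08],[0,0,0],[0,0,0],[0,0,0],[0,0,0],[0,0,0],[0,0,0],[0,0,0],[0,0,0],[0,0,0],[0,0,0],[0,0,0]],"rotation":[[0,-0.03,0],[0,0,0.047],[0,0,0.047],[0,0,0.047],[0,0,0.047],[0,0,0.047],[0,0,0.047],[0,0,0.047],[0,0,0.047],[0,0,0.047],[0,0,0.047],[0,0,0.047]],"jaw":[0,0,0,0,0,0,0,0,0,0,0,0]}'
python3 - <<'E'
from h import *
t=np.radians(55)
go([.568,-.04,.30],frame([0,np.sin(t),-np.cos(t)],[1,.035,0]))
E
```

```text
time: 8.2
ee_pos: [0.581, -0.0213, 0.3482]
tool_rot: [0.687, 0.726, 0.018, -0.004]
force: [0.1, 0.2, -0.3]
grip_width: -0.0001
grasp_force: 0.0
t 8.20 pos [ 0.581  -0.0213  0.3482] F [ 0.1  0.2 -0.3] w -0.0001
axes xyz [[-0.056, 0.998, 0.031], [0.998, 0.055, 0.02], [0.018, 0.032, -0.999]] q [ 0.46  0.22 -0.61  1.63  0.1   1.31 -0.11]
shift frac [-0.097 -0.075  0.236] mm 53.3
rot frac [-0.0059  0.2953  0.0133] deg 53.2
```

```bash
python3 -m handwheel '{"delta_pos":[[-0.097,-0.075,0],[0,0,0.1],[0,0,0],[0,0,0],[0,0,0],[0,0,0],[0,0,0],[0,0,0],[0,0,0]],"rotation":[[0,0,0],[0,0,0.013],[0,0.043,0],[0,0.043,0],[0,0.043,0],[0,0.043,0],[0,0.043,0],[0,0.043,0],[0,0.043,0]],"jaw":[0,0,0,0,0,0,0,0,0]}'
python3 - <<'E'
from h import *
t=np.radians(55)
go([.568,-.04,.10],frame([0,np.sin(t),-np.cos(t)],[1,.035,0]))
E
```

```text
time: 9.1
ee_pos: [0.568, -0.0418, 0.3278]
tool_rot: [0.614, 0.633, 0.336, -0.33]
force: [0.4, -0.0, -1.3]
grip_width: 0.0004
grasp_force: 0.0
t 9.10 pos [ 0.568  -0.0418  0.3278] F [ 0.4 -0.  -1.3] w 0.0004
axes xyz [[-0.028, 0.555, 0.831], [1.0, 0.019, 0.02], [-0.005, 0.832, -0.555]] q [ 0.9   0.52 -0.64  1.65 -0.63  1.43  0.52]
shift frac [-0.942 -0.023  0.64 ] mm 227.8
rot frac [-0.0014 -0.0071  0.0024] deg 1.4
```

```bash
python3 -m handwheel '{"delta_pos":[[-0.116,0,0.114],[-0.116,0,0.114],[-0.116,0,0.114],[-0.116,0,0.114],[-0.116,0,0.114],[-0.116,0,0.114],[-0.116,0,0.114],[0,0,0]],"rotation":[[0,0,0],[0,0,0],[0,0,0],[0,0,0],[0,0,0],[0,0,0],[0,0,0],[0,0,0]],"jaw":[0,0,0,0,0,0,0,0]}'
python3 - <<'E'
from h import *
t=np.radians(58)
go([.568,.084,.101],frame([0,np.sin(t),-np.cos(t)],[1,.035,0]))
E
```

```text
time: 9.9
ee_pos: [0.5694, 0.0017, 0.1004]
tool_rot: [0.615, 0.633, 0.334, -0.332]
force: [0.6, -0.8, -0.9]
grip_width: 0.0005
grasp_force: 0.0
t 9.90 pos [0.5694 0.0017 0.1004] F [ 0.6 -0.8 -0.9] w 0.0005
axes xyz [[-0.024, 0.556, 0.831], [1.0, 0.022, 0.014], [-0.01, 0.831, -0.557]] q [ 0.82  0.79 -0.61  1.8  -0.58  1.07  0.71]
shift frac [0.231 0.002 0.34 ] mm 82.3
rot frac [-0.0034  0.0101  0.0017] deg 1.9
```

```bash
python3 -m handwheel '{"delta_pos":[[0.058,0,0.085],[0.058,0,0.085],[0.058,0,0.085],[0.058,0,0.085],[0,0,0]],"rotation":[[0,0,0],[0,0,0],[0,0,0],[0,0,0],[0,0,0]],"jaw":[0,0,0,0,0]}'
python3 -m handwheel '{"delta_pos":[[0.04,0,-0.027],[0.04,0,-0.027],[0.04,0,-0.027],[0.04,0,-0.027],[0,0,0]],"rotation":[[0,0,0],[0,0,0],[0,0,0],[0,0,0],[0,0,0]],"jaw":[0,0,0,0,0]}'
python3 - <<'E'
from h import *
shot('side','lift1'); cv2.imwrite('pics/lift1c.png',cv2.resize(cv2.imread('pics/lift1.png')[100:300,220:480],(780,600)))
go([.568,.1,.2])
E
```

```text
time: 10.4
ee_pos: [0.5693, 0.0851, 0.1059]
tool_rot: [0.613, 0.635, 0.335, -0.33]
force: [0.8, 0.2, 0.0]
grip_width: 0.0006
grasp_force: 0.0
time: 10.9
ee_pos: [0.5695, 0.0811, 0.1433]
tool_rot: [0.615, 0.633, 0.335, -0.329]
force: [1.2, -2.1, -1.2]
grip_width: 0.0005
grasp_force: 1.2
t 10.95 pos [0.5694 0.0811 0.1425] F [ 2.2 -2.  -1.1] w 0.0006
axes xyz [[-0.026, 0.559, 0.829], [1.0, 0.017, 0.019], [-0.004, 0.829, -0.559]] q [ 0.76  0.71 -0.68  1.87 -0.66  1.    0.65]
shift frac [ 0.291  0.    -0.082] mm 60.6
```

View pics/lift1c.png

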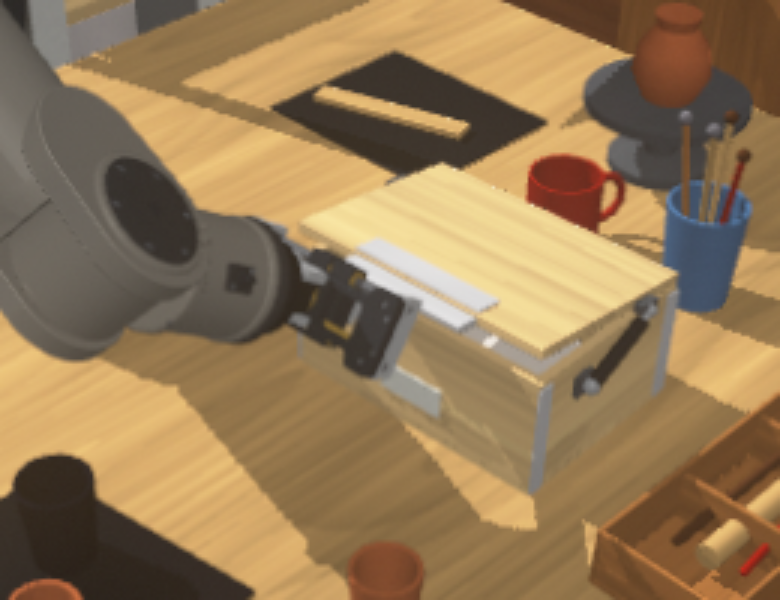

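The side crop shows the lip at (420,300) resting on the fingers with the lid slightly open. Continuing along the arc.

```bash
python3 -m handwheel '{"delta_pos":[[0.065,0,-0.027],[0.065,0,-0.027],[0.065,0,-0.027],[0.068,0,-0.014],[0.068,0,-0.014],[0.068,0,-0.014],[0.07,0,0],[0.07,0,0],[0.07,0,0]],"rotation":[[0,0,0],[0,0,0],[0,0,0],[0,0,0],[0,0,0],[0,0,0],[0,0,0],[0,0,0],[0,0,0]],"jaw":[0,0,0,0,0,0,0,0,0]}'
python3 -m handwheel '{"delta_pos":[[0.068,0,0.014],[0.068,0,0.014],[0.068,0,0.014],[0.064,0,0.027],[0.064,0,0.027],[0.064,0,0.027],[0.043,0,0.029],[0.043,0,0.029],[0.043,0,0.029],[0,0,0]],"rotation":[[0,0,0],[0,0,0],[0,0,0],[0,0,0],[0,0,0],[0,0,0],[0,0,0],[0,0,0],[0,0,0],[0,0,0]],"jaw":[0,0,0,0,0,0,0,0,0,0]}'
python3 - <<'E'
from h import *
shot('side','lift2')
go([.568,.1,.35])
E
```

```text
time: 11.85
ee_pos: [0.5657, 0.1302, 0.2575]
tool_rot: [0.615, 0.633, 0.335, -0.33]
force: [-0.1, -0.3, -0.9]
grip_width: 0.0006
grasp_force: 0.6
time: 12.85
ee_pos: [0.5626, 0.2242, 0.3208]
tool_rot: [0.615, 0.633, 0.335, -0.33]
force: [0.2, 0.6, -0.1]
grip_width: 0.0004
grasp_force: 0.0
t 12.90 pos [0.5628 0.2233 0.3203] F [-0.7  0.4 -1. ] w 0.0003
axes xyz [[-0.026, 0.558, 0.829], [1.0, 0.019, 0.018], [-0.006, 0.83, -0.558]] q [ 0.66  0.42 -0.81  1.86 -0.8   1.05  0.38]
shift frac [-0.222  0.017 -0.594] mm 126.9
```

View pics/lift2.png

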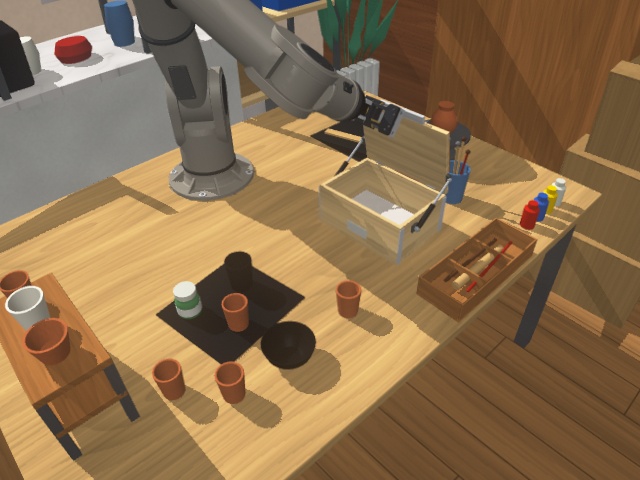

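The side picture shows the lid wide open at (410,140) and the white slab at (385,205) inside. Retreating, uprighting the tool, then measuring the slab and lid.

```bash
python3 -m handwheel '{"delta_pos":[[0,0,-0.2],[0,0,-0.2],[0,0,-0.2],[0,0,-0.2],[0,0,0],[0,0,0],[0,0,0],[0,0,0],[0,0,0],[0,0,0],[0,0,0],[0,0,0]],"rotation":[[0,0,0],[0,0,0],[0,0,0],[0,0,0],[0,-0.043,0],[0,-0.043,0],[0,-0.043,0],[0,-0.043,0],[0,-0.043,0],[0,-0.043,0],[0,-0.043,0],[0,-0.01,0]],"jaw":[0,0,0,0,0,0,94,94,94,94,94,94]}' 12
python3 - <<'E'
from h import *
for n in ('side','top'):
    im,d=shot(n,n+'3'); w=cloud(n,d); ex=np.array([-.035,.999]); ey=np.array([-.999,-.035])
    q=w[...,:2]-np.array([.5635,.204]); X=q@ex; Y=q@ey; Z=w[...,2]
    m=(abs(X)<.07)&(abs(Y)<.11)&(Z<.08); print(n,'slab',m.sum(),np.nanpercentile(Z[m],[5,50,95]))
    m=(abs(Y)<.13)&(Z>.2)&(X>.05)&(X<.16); 
    if m.sum()>50: f=np.polyfit(Z[m]-.1255,X[m],1); print('lid slope',f, m.sum(),'angle',np.arctan2(1,-f[0]))
    # rim
    m=(abs(Z-.125)<.004)&(abs(X)<.12)&(abs(Y)<.15); r=cv2.minAreaRect(w[m][:,:2].astype(np.float32)); print('rim',m.sum(),r)
go([.59,-.312,.15],frame([0,0,-1],[1,.035,0]))
E
```

```text
time: 14.1
ee_pos: [0.5636, 0.0927, 0.4103]
tool_rot: [0.699, 0.715, 0.006, 0.008]
force: [-0.7, -0.1, 0.4]
grip_width: 0.0453
grasp_force: 0.0
side slab 654 [0.01880693 0.02222773 0.02555176]
lid slope [-0.06638361  0.09881653] 3865 angle 1.5045099720852488
rim 962 ((0.5631662011146545, 0.2031523883342743), (0.29978427290916443, 0.20966362953186035), 3.0713815689086914)
top slab 0 nan
lid slope [-0.02866139  0.093998  ] 1554 angle 1.5421427831232586
rim 238 ((0.47625526785850525, 0.2792258560657501), (0.11345446854829788, 0.0449165403842926), 4.888476848602295)
t 14.20 pos [0.5636 0.0915 0.4094] F [-0.7  0.3  0.1] w 0.0528
axes xyz [[-0.021, 1.0, 0.001], [1.0, 0.021, 0.018], [0.018, 0.001, -1.0]] q [ 0.34  0.19 -0.72  1.55  0.13  1.43 -0.37]
shift frac [-2.021  0.066  1.297] mm 480.4
rot frac [ 0.0056 -0.0002 -0.0044] deg 1.3
  return np.nanmean(a, axis, out=out, keepdims=keepdims)
```

```bash
python3 -m handwheel '{"delta_pos":[[-0.184,0.006,0.07],[-0.184,0.006,0.07],[-0.184,0.006,0.07],[-0.184,0.006,0.07],[-0.184,0.006,0.07],[-0.184,0.006,0.07],[-0.184,0.006,0.07],[-0.184,0.006,0.07],[-0.184,0.006,0.07],[-0.184,0.006,0.07],[-0.184,0.006,0.07],[0,0,0]],"rotation":[[0.0056,0,-0.0044],[0,0,0],[0,0,0],[0,0,0],[0,0,0],[0,0,0],[0,0,0],[0,0,0],[0,0,0],[0,0,0],[0,0,0],[0,0,0]],"jaw":[94,94,94,94,94,94,94,94,94,94,94,94]}'
python3 - <<'E'
from h import *
im,d=shot('side','side4'); W=cloud('side',d)
print([(np.round(c2w('side',r['location']),3).tolist(),round(r['confidence'],2)) for r in spotter.search_frame('cup_mid','side')])
m=(np.hypot(W[...,0]-.59,W[...,1]+.312)<.05)&(W[...,2]>.072)&(W[...,2]<.085); print(m.sum(), cv2.minEnclosingCircle(W[m][:,:2].astype(np.float32)))
go([.59,-.312,.15],frame([0,0,-1],[1,.035,0]))
E
```

```text
time: 15.4
ee_pos: [0.5867, -0.3213, 0.2515]
tool_rot: [0.699, 0.715, -0.0, -0.002]
force: [-0.5, -0.2, -0.2]
grip_width: 0.0937
grasp_force: 0.0
[([0.598, -0.32, 0.055], 0.77), ([0.654, -0.518, 0.054], 0.66), ([0.741, -0.429, 0.059], 0.63), ([0.737, -0.102, 0.05], 0.57)]
205 ((0.5903504490852356, -0.31239545345306396), 0.03155514970421791)
t 15.50 pos [ 0.5886 -0.3159  0.2539] F [0.7 1.2 0.7] w 0.0942
axes xyz [[-0.028, 1.0, 0.003], [1.0, 0.028, -0.001], [-0.001, 0.003, -1.0]] q [ 0.76  0.43 -0.5   1.55  0.21  1.22  0.25]
shift frac [0.017 0.008 0.52 ] mm 104.0
rot frac [-0.0002 -0.001  -0.0021] deg 0.4
```

```bash
python3 -m handwheel '{"delta_pos":[[0.017,0.008,0.15],[0,0,0.15],[0,0,0.15],[0,0,0.15],[0,0,0.15],[0,0,0],[0,0,0]],"rotation":[[0,0,0],[0,0,0],[0,0,0],[0,0,0],[0,0,0],[0,0,0],[0,0,0]],"jaw":[94,94,94,94,94,94,94]}'
python3 - <<'E'
from h import *
shot('side','side5'); cv2.imwrite('pics/side5c.png',cv2.resize(cv2.imread('pics/side5.png')[200:400,120:380],(780,600)))
go([.59,-.312,.048],frame([0,0,-1],[1,.035,0]))
E
```

```text
time: 16.2
ee_pos: [0.5917, -0.3099, 0.1061]
tool_rot: [0.696, 0.719, 0.001, -0.0]
force: [-0.3, -0.0, -0.2]
grip_width: 0.0941
grasp_force: 0.0
t 16.25 pos [ 0.5923 -0.3103  0.107 ] F [-0.1 -0.3  0.2] w 0.0943
axes xyz [[-0.032, 0.999, 0.001], [0.999, 0.032, 0.002], [0.002, 0.001, -1.0]] q [ 0.73  0.56 -0.47  1.69  0.3   0.96  0.18]
shift frac [-0.008 -0.012  0.295] mm 59.0
rot frac [ 0.0007 -0.0002 -0.0008] deg 0.2
```

View pics/side5c.png

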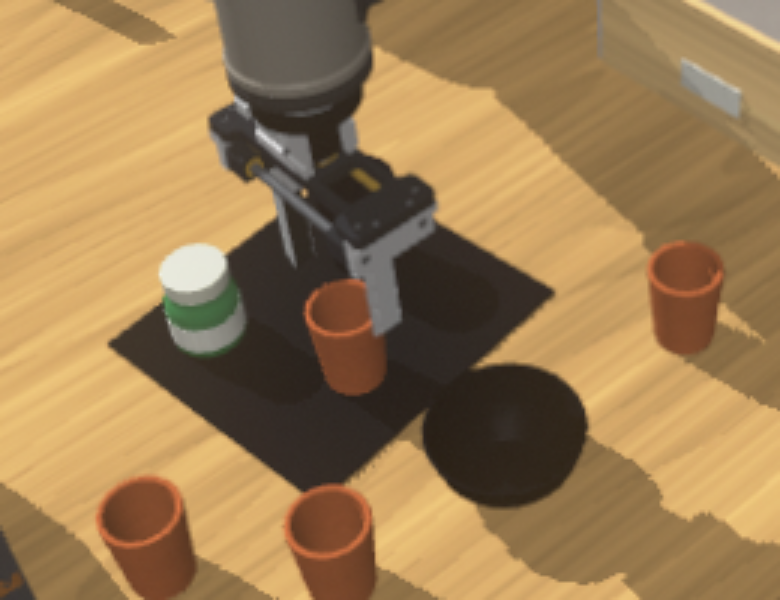

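The crop shows the fingers at (290,240) and (385,310) straddling the cup at (348,335). Descending and closing.

```bash
python3 -m handwheel '{"delta_pos":[[-0.008,-0.012,0.074],[0,0,0.074],[0,0,0.074],[0,0,0.074],[0,0,0],[0,0,0],[0,0,0],[0,0,0],[0,0,0],[0,0,0],[0,0,0],[0,0,0]],"rotation":[[0,0,0],[0,0,0],[0,0,0],[0,0,0],[0,0,0],[0,0,0],[0,0,0],[0,0,0],[0,0,0],[0,0,0],[0,0,0],[0,0,0]],"jaw":[94,94,94,94,84,76,70,65,60,56,50,45]}' 12
python3 -m handwheel '{"delta_pos":[[0,0,0],[0,0,0],[0,0,-0.03],[0,0,-0.05],[0,0,-0.05],[0,0,0]],"rotation":[[0,0,0],[0,0,0],[0,0,0],[0,0,0],[0,0,0],[0,0,0]],"jaw":[40,40,40,40,40,40]}'
python3 - <<'E'
from h import *
shot('side','side6'); cv2.imwrite('pics/side6c.png',cv2.resize(cv2.imread('pics/side6.png')[200:400,120:380],(780,600)))
go([.59,-.312,.25],frame([0,0,-1],[1,.035,0])); print(read_state()['grasp_force'])
E
```

```text
time: 17.45
ee_pos: [0.5894, -0.3121, 0.0463]
tool_rot: [0.696, 0.718, 0.001, 0.0]
force: [2.1, -0.4, 4.8]
grip_width: 0.0579
grasp_force: 12.0
time: 18.05
ee_pos: [0.59, -0.3124, 0.0739]
tool_rot: [0.696, 0.718, 0.001, 0.001]
force: [-0.2, -0.2, -1.3]
grip_width: 0.0581
grasp_force: 12.0
t 18.10 pos [ 0.5896 -0.3123  0.073 ] F [ 0.3  0.4 -2.1] w 0.0585
axes xyz [[-0.032, 0.999, 0.0], [0.999, 0.032, 0.002], [0.002, 0.0, -1.0]] q [ 0.72  0.6  -0.45  1.71  0.32  0.9   0.17]
shift frac [ 0.002  0.004 -0.885] mm 177.0
rot frac [ 0.0006 -0.0001 -0.0009] deg 0.2
11.96293568063993
```

View pics/side6c.png

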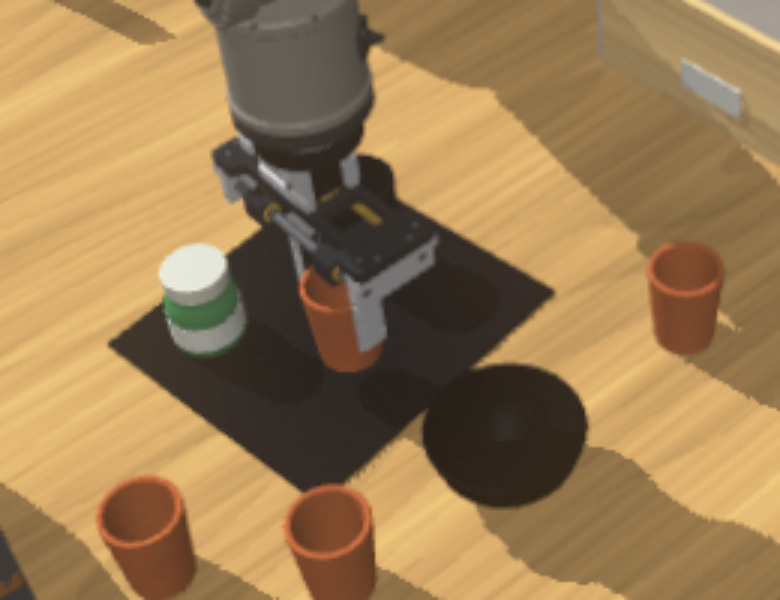

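The crop shows the cup hanging upright in the fingers at (345,320). Nothing else has been moved. Carrying it to the chest.

```bash
python3 -m handwheel '{"delta_pos":[[0,0,-0.1],[0,0,-0.17],[0,0,-0.19],[0,0,-0.19],[0,0,-0.15],[0,0,-0.07],[0.06,0,0],[0.12,-0.004,0],[0.17,-0.004,0],[0.17,-0.004,0],[0.17,-0.004,0],[0.17,-0.004,0]],"rotation":[[0,0,0],[0,0,0],[0,0,0],[0,0,0],[0,0,0],[0,0,0],[0,0,0],[0,0,0],[0,0,0],[0,0,0],[0,0,0],[0,0,0]],"jaw":[40,40,40,40,40,40,40,40,40,40,40,40]}'
python3 -m handwheel '{"delta_pos":[[0.18,-0.004,0],[0.18,-0.004,0],[0.18,-0.004,0],[0.18,-0.004,0],[0.18,-0.004,0],[0.18,-0.004,0],[0.18,-0.004,0],[0.17,-0.004,0],[0.13,-0.004,0],[0.07,-0.002,0],[0,0,0],[0,0,0]],"rotation":[[0,0,0],[0,0,0],[0,0,0],[0,0,0],[0,0,0],[0,0,0],[0,0,0],[0,0,0],[0,0,0],[0,0,0],[0,0,0],[0,0,0]],"jaw":[40,40,40,40,40,40,40,40,40,40,40,40]}'
python3 - <<'E'
from h import *
go([.5635,.195,.08],frame([0,0,-1],[1,.035,0])); print(read_state()['grasp_force'])
E
```

```text
time: 19.3
ee_pos: [0.5782, -0.1382, 0.2438]
tool_rot: [0.695, 0.719, -0.0, -0.002]
force: [1.0, -0.3, -1.9]
grip_width: 0.058
grasp_force: 12.0
time: 20.5
ee_pos: [0.5612, 0.1841, 0.2455]
tool_rot: [0.696, 0.718, -0.0, -0.0]
force: [-0.1, -0.9, -1.4]
grip_width: 0.0579
grasp_force: 12.0
t 20.50 pos [0.5612 0.1841 0.2455] F [-0.1 -0.9 -1.4] w 0.0579
axes xyz [[-0.032, 0.999, 0.0], [0.999, 0.032, -0.001], [-0.001, 0.0, -1.0]] q [ 0.14  0.34 -0.71  1.73  0.24  1.16 -0.6 ]
shift frac [0.054 0.014 0.827] mm 165.9
rot frac [-0.0003 -0.0001 -0.001 ] deg 0.2
11.963477638346376
```

```bash
python3 -m handwheel '{"delta_pos":[[0.054,0.014,0.05],[0,0,0.12],[0,0,0.14],[0,0,0.14],[0,0,0.14],[0,0,0.11],[0,0,0.07],[0,0,0.03],[0,0,0],[0,0,0]],"rotation":[[0,0,0],[0,0,0],[0,0,0],[0,0,0],[0,0,0],[0,0,0],[0,0,0],[0,0,0],[0,0,0],[0,0,0]],"jaw":[40,40,40,40,40,40,40,40,40,40]}'
python3 - <<'E'
from h import *
shot('side','side7'); cv2.imwrite('pics/side7c.png',cv2.resize(cv2.imread('pics/side7.png')[100:300,260:520],(780,600)))
go([.5635,.195,.065])
E
```

```text
time: 21.5
ee_pos: [0.5645, 0.1964, 0.0873]
tool_rot: [0.696, 0.718, 0.001, -0.0]
force: [-0.9, 0.3, -1.7]
grip_width: 0.0581
grasp_force: 12.0
t 21.55 pos [0.5646 0.1964 0.0875] F [ 0.1  0.1 -1.6] w 0.0576
axes xyz [[-0.032, 0.999, 0.002], [0.999, 0.032, 0.002], [0.002, 0.002, -1.0]] q [ 0.05  0.52 -0.64  1.86  0.4   0.88 -0.75]
shift frac [-0.007 -0.006  0.112] mm 22.5
```

View pics/side7c.png

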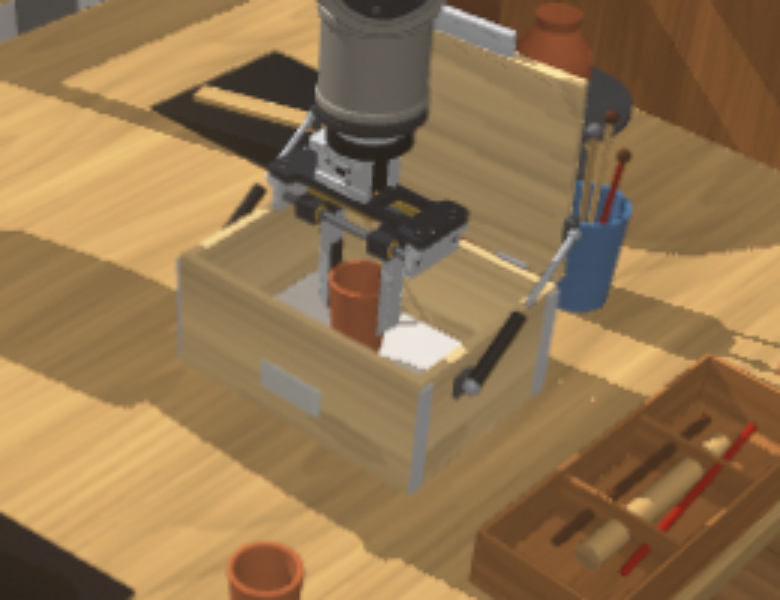

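The crop shows the cup at (358,305) above the slab, inside the walls and clear of lid and struts. Feeling down slowly.

```bash
python3 -m handwheel '{"delta_pos":[[0,0,0.015],[0,0,0.015],[0,0,0.015],[0,0,0.015],[0,0,0.01],[0,0,0]],"rotation":[[0,0,0],[0,0,0],[0,0,0],[0,0,0],[0,0,0],[0,0,0]],"jaw":[40,40,40,40,40,40]}'
python3 -m handwheel '{"delta_pos":[[0,0,0.008],[0,0,0.007],[0,0,0]],"rotation":[[0,0,0],[0,0,0],[0,0,0]],"jaw":[40,40,40]}'
```

```text
time: 22.15
ee_pos: [0.5638, 0.1962, 0.0721]
tool_rot: [0.696, 0.718, 0.0, -0.0]
force: [-0.2, -0.1, -0.5]
grip_width: 0.0582
grasp_force: 12.0
time: 22.45
ee_pos: [0.5639, 0.1962, 0.0693]
tool_rot: [0.696, 0.718, 0.001, -0.0]
force: [-0.2, 0.7, -2.3]
grip_width: 0.0579
grasp_force: 12.0
```

```bash
python3 -m handwheel '{"delta_pos":[[0,0,0.007],[0,0,0]],"rotation":[[0,0,0],[0,0,0]],"jaw":[40,40]}'
python3 -c "
from h import *
print(np.mean([read_state()['force'][2] for _ in range(3)]))"
```

```text
time: 22.65
ee_pos: [0.5639, 0.1962, 0.068]
tool_rot: [0.696, 0.718, 0.001, -0.0]
force: [-0.3, 0.1, -1.2]
grip_width: 0.0581
grasp_force: 12.0
-1.2139420230632276
```

```bash
python3 -m handwheel '{"delta_pos":[[0,0,0.006],[0,0,0]],"rotation":[[0,0,0],[0,0,0]],"jaw":[40,40]}'|grep -E "pos|force:"
```

```text
ee_pos: [0.5639, 0.1962, 0.0668]
force: [0.1, 0.1, -1.6]
grasp_force: 12.0
```

```bash
python3 -m handwheel '{"delta_pos":[[0,0,0.006],[0,0,0]],"rotation":[[0,0,0],[0,0,0]],"jaw":[40,40]}'|grep -E "pos|force:"
```

```text
ee_pos: [0.5642, 0.1963, 0.066]
force: [-0.2, -1.2, 3.7]
grasp_force: 12.0
```

```bash
python3 -m handwheel '{"delta_pos":[[0,0,0.005],[0,0,0]],"rotation":[[0,0,0],[0,0,0]],"jaw":[40,40]}'|grep -E "pos|force:"
```

```text
ee_pos: [0.5643, 0.1964, 0.0654]
force: [-2.9, -1.0, 10.2]
grasp_force: 12.0
```

Contact felt at about 0.066 m. I back off the extra millimetre and open gently.

```bash
python3 -m handwheel '{"delta_pos":[[0,0,-0.005],[0,0,0],[0,0,0],[0,0,0],[0,0,0],[0,0,0],[0,0,0],[0,0,0]],"rotation":[[0,0,0],[0,0,0],[0,0,0],[0,0,0],[0,0,0],[0,0,0],[0,0,0],[0,0,0]],"jaw":[40,59,61,64,70,78,86,86]}'
python3 -m handwheel '{"delta_pos":[[0,0,-0.03],[0,0,-0.08],[0,0,-0.15],[0,0,-0.2],[0,0,-0.2],[0,0,-0.2],[0,0,-0.2],[-0.2,0,0],[-0.2,0,0],[-0.2,0,0],[-0.2,0,0],[0,0,0]],"rotation":[[0,0,0],[0,0,0],[0,0,0],[0,0,0],[0,0,0],[0,0,0],[0,0,0],[0,0,0],[0,0,0],[0,0,0],[0,0,0],[0,0,0]],"jaw":[86,86,86,86,86,86,86,86,86,86,86,86]}'
python3 - <<'E'
from h import *
im,d=shot('side','side8'); W=cloud('side',d)
cv2.imwrite('pics/side8f.png',im)
q=W[(np.hypot(W[...,0]-.564,W[...,1]-.197)<.06)&(W[...,2]>.085)&(W[...,2]<.11)]; print(len(q),np.nanmax(q[:,2]),cv2.minEnclosingCircle(q[:,:2].astype(np.float32)))
for k in ('tumbler','glaze_jar','bowl','brush_pot','mug'): print(k,[np.round(c2w('side',r['location']),3).tolist() for r in spotter.search_frame(k,'side')][:1])
go([.5,0,.3])
E
```

```text
time: 24.05
ee_pos: [0.564, 0.1962, 0.0657]
tool_rot: [0.696, 0.718, 0.001, -0.0]
force: [0.3, -0.1, -0.0]
grip_width: 0.0853
grasp_force: 0.0
time: 25.25
ee_pos: [0.5692, 0.0302, 0.2786]
tool_rot: [0.698, 0.716, 0.0, 0.001]
force: [1.1, 0.3, -0.7]
grip_width: 0.0863
grasp_force: 0.0
196 0.10109833023077346 ((0.5657623410224915, 0.19360259175300598), 0.033481866121292114)
tumbler [[0.502, -0.231, 0.064]]
glaze_jar [[0.493, -0.381, 0.062]]
bowl [[0.726, -0.275, 0.026]]
brush_pot [[0.64, 0.449, 0.086]]
mug []
t 25.55 pos [0.5689 0.0375 0.278 ] F [-0.1  0.5  0.1] w 0.0859
axes xyz [[-0.034, 0.999, 0.001], [0.999, 0.034, 0.001], [0.001, 0.002, -1.0]] q [ 0.38  0.27 -0.67  1.74  0.18  1.19 -0.3 ]
shift frac [-0.175 -0.351 -0.111] mm 81.5
```

View pics/side8f.png

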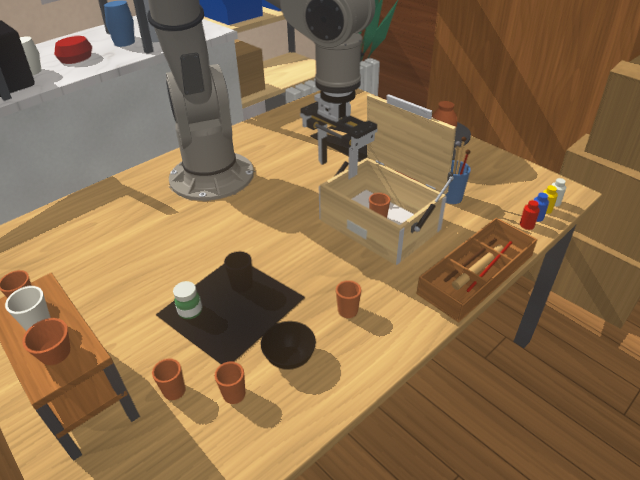

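The side picture shows the cup upright on the slab at (379,205), the lid open at (410,140), the other pots in place and the gripper clear. Handing in.

```bash
python3 -c "
from h import *
print(order.finish_job())"
```

```text
the job is handed in; nothing more can be done
None
```

The job is handed in: the struts are holding the lid open at about 1.5 rad and the terracotta cup stands upright on the plaster slab; the tumbler, jar, bowl and brush pot measured unmoved, while the mug was hidden from the camera in the last check.

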